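# Stock the bar caddy

## Task

Stock the bar caddy for tonight: stand the steel jigger in the blue well, the silvery bottle stopper in the red well, the shot glass in the green well and the cork in the yellow well, each upright on the floor of its well. The two silvery egg cups look much like the jigger but are for breakfast: leave them standing where they are.

Things in the scene. Friction and masses are not known exactly. Their poses are not given: they have to be found in the camera images.
- jigger: steel double jigger, two plain cones tip to tip with a narrow waist, 43 mm in diameter, 70 mm high, 90 g. Gripping at any height meets 43 mm, as on a plain upright cylinder, the waist included. Origin: centre of its underside; z up, its yaw means nothing.
- bottle_stopper: small silvery bottle stopper with a rounded knob on top, 25 mm in diameter, 49 mm high, 60 g, standing upright; grips as an upright cylinder of about 25 mm. Origin: centre of its underside; z up, its yaw means nothing.
- shot_glass: small clear shot glass, 48 mm in diameter at the rim, 61 mm high, 100 g, standing mouth up, 38 mm across at its foot. Origin: centre of its underside; z up, its yaw means nothing.
- cork: brown wine cork standing on end, 23 mm in diameter, 44 mm high, 15 g. Origin: centre of its underside; z up, its yaw means nothing.
- egg_cup_0: silvery egg cup, a round bowl on a short stem and foot, 46 mm in diameter, 60 mm high; does not belong in the caddy. Origin: centre of its underside; z up, its yaw means nothing.
- egg_cup_1: silvery egg cup, a round bowl on a short stem and foot, 39 mm in diameter, 60 mm high; does not belong in the caddy. Origin: centre of its underside; z up, its yaw means nothing.
- blue_well: blue round plastic well for the jigger, one of four shallow cups fixed in a straight row, 84 mm apart, in a low pale wooden caddy (order of colours varies): outside 76 mm, inside 68 mm across, floor 3 mm thick, rim 11 mm high and the highest part of the caddy. Origin: centre of its underside, 8 mm above the worktop (inner floor 11 mm above it); z up. It does not move
- red_well: red round plastic well for the bottle stopper, one of four shallow cups fixed in a straight row, 84 mm apart, in a low pale wooden caddy (order of colours varies): outside 76 mm, inside 68 mm across, floor 3 mm thick, rim 11 mm high and the highest part of the caddy. Origin: centre of its underside, 8 mm above the worktop (inner floor 11 mm above it); z up. It does not move
- green_well: green round plastic well for the shot glass, one of four shallow cups fixed in a straight row, 84 mm apart, in a low pale wooden caddy (order of colours varies): outside 76 mm, inside 68 mm across, floor 3 mm thick, rim 11 mm high and the highest part of the caddy. Origin: centre of its underside, 8 mm above the worktop (inner floor 11 mm above it); z up. It does not move
- yellow_well: yellow round plastic well for the cork, one of four shallow cups fixed in a straight row, 84 mm apart, in a low pale wooden caddy (order of colours varies): outside 76 mm, inside 68 mm across, floor 3 mm thick, rim 11 mm high and the highest part of the caddy. Origin: centre of its underside, 8 mm above the worktop (inner floor 11 mm above it); z up. It does not move

How it is judged:
At the end, for the whole second after the job is handed in: Jigger in blue, stopper in red, shot glass in green, cork in yellow well: each upright (0.12 rad), at rest, underside -2 to 7 mm above the well's underside (floor at 3 mm), within 25 mm of its centre; both egg cups upright (0.12 rad), within 20 mm of where they stood (horizontal distance between jigger and blue_well below 0.025 m and z of jigger in the frame of blue_well between -0.002 and 0.007 m and angle between each of jigger, bottle_stopper, shot_glass, cork, egg_cup_0, egg_cup_1's own z axis and vertical below 0.12 rad and linear speed of each of jigger, bottle_stopper, shot_glass, cork below 0.03 m/s and horizontal distance between bottle_stopper and red_well below 0.025 m and z of bottle_stopper in the frame of red_well between -0.002 and 0.007 m and horizontal distance between shot_glass and green_well below 0.025 m and z of shot_glass in the frame of green_well between -0.002 and 0.007 m and horizontal distance between cork and yellow_well below 0.025 m and z of cork in the frame of yellow_well between -0.002 and 0.007 m and distance of each of egg_cup_0, egg_cup_1 from where it was at the start of the episode below 0.02 m); the robot touches nothing.
It fails at once if the larger egg cup is knocked over or carried off (distance of egg_cup_0 from where it was at the start of the episode above 0.04 m or angle between egg_cup_0's own z axis and vertical above 0.5 rad).
It fails at once if the smaller egg cup is knocked over or carried off (distance of egg_cup_1 from where it was at the start of the episode above 0.04 m or angle between egg_cup_1's own z axis and vertical above 0.5 rad).
It also fails if it takes over 93 s, if anything falls off the work surface, if the arm or the gripper's body presses on something with over 40 N, if the wrist force passes 120 N, or if a joint passes its speed limit or range.

## Robot

A 6-joint arm with a two-finger parallel gripper is mounted at the origin on a cart in front of the work surface, level with it; the furniture and walls round the work are solid. World frame = base frame: x ahead of the robot, y to its left, z up, the work surface at z = 0. Lengths are in m, angles in rad, forces in N, time in s.
With the tool pointing down it reaches from about 0.35 to 0.975 m from the base axis. Payload 4.9 kg.
Tool frame: the origin (TCP) lies midway between the tips of the shut fingers; the grasp point (between the pads) lies 19 mm behind it; z points along the fingers, y is the line along which they close (so a half turn about z gives the same grasp; the last joint's range is limited). The gripper opens to 85 mm and grips with 20 to 120 N. Pads are 22 mm wide; open, the fingers measure 114 mm over their backs; the gripper's body (76 mm by 85 mm) begins 54 mm behind the grasp point. The pads swing forward as they close: fully open they stand 13 mm farther back than shut.
Start: joints at [-1.271, 0.053, 1.613, -0, 1.476, -0.119], TCP at [0.254, -0.571, 0.231] pointing down, gripper open.
Joint ranges: [-3.01, 3.01], [-1.01, 2.22], [0.06, 2.58], [-1.02, 4.17], [0.09, 2.62], [-3.14, 3.14]. Speed limits (rad/s): [2.57, 2.57, 3.14, 3.14, 3.14, 3.14].

## Interface

Orientations are given as a rotation vector (axis times angle).
In Python, from station import ctrl gives the robot as it stands. The module is installed in compiled form; this text tells all that it offers.
- The arm moves only by the shell command python3 -m handwheel 'ROWS' [OPENING] [FORCE]. ROWS is JSON, a list of rows, each a list of 2 entries, a list of its own where there are three numbers: the shift along the tool's x, y, z in cm, then the turn, a rotation vector about the tool's x, y, z in rad. In form: [[[tx, ty, tz], [ax, ay, az]], ...]. A call has 1 to 5 rows; each row is the pose to reach, as a shift and turn from the pose commanded when the call began, along the tool's axes at that moment; what a row does not reach only later rows make up. A row lasts 1/8 s, in which the tool goes at most 62.5 mm and 10.7 degrees, less where a joint would pass 70% of its speed; a pose out of reach is approached as far as the arm can. A call with a gripper value outside its range is refused whole. OPENING is the gripper's target within -1 to 1 (shut at 1, half-way at 0, fully open at -1), set as the call begins (- or left out, the last holds). The fingers move at their own pace and stop on an object; FORCE is the grip in N (left out, the last holds). Time passes only in rows, so rows that repeat a pose let the fingers close. It gives the time, the measured TCP pose, the force, the opening and the grip force at its end, in the units of the state.
- ctrl.get_obs(): the state, without advancing time (a new reading comes with each control period).
- ctrl.get_image(name): name is "side" or "top"; returns the picture (384x512x3 uint8, blue, green, red); there is no depth.
- ctrl.calibration(name): a dict with "fx", "fy", "cx", "cy" (pixels), "R" (3x3) and "t" (3): a world point X has camera coordinates R X + t. Camera axes: x right, y down, z forward; pixel columns grow to the right and rows downward; lengths in m; the calibration is good to about 2 mm. A picture is of the moment at which its call begins. calibration takes no time and is no camera call.
- ctrl.finish_job(): hands the job in; it is judged then, once.
Trained networks look in the newest picture that a camera, given by its name, has taken for a name from the list of things; names that differ only in an ending like _2 or _b are one class to them, and where a whole thing is asked for, a point or a joint stands for the part that bears it (a point fixed in the world has none). Each returns a list of dicts, best first, with "score" (0 to 1); they miss things now and then, are a little off and sometimes report something else, mostly with a low value. They report only what shows in the picture. A call takes as long as a camera call.
- ctrl.look_for(camera, query): "position" ([column, row] in pixels, amid what is visible of it).
- ctrl.landmark_of(camera, query): "position" ([column, row] in pixels: a listed point, or the origin of a listed thing).
The state is a dict: "t": time; "q": joint angles; "dq": joint speeds; "effort": joint torques, N m; "tool_pos": TCP position; "tool_rot": TCP orientation; "contact_force": force on the tool from outside, world axes, zero at the start; "wrist_torque": the same for the moment, N m; "opening": finger opening in m; "grip_force": force on a finger pad.
Only numpy, scipy, OpenCV 4.12 (cv2) and the standard library are available. Lean on these libraries where they do the work, as an engineer would, in place of code of your own. Each camera call takes 0.05 s, during which the arm holds its last target. There are 200 camera calls.

## Working session

There is one attempt and no reset: what is moved stays moved. The work goes in short steps, Python scripts to look and compute and a shell command to move; the robot and the scene stay as the last step left them, time stands still between calls to the robot, and variables do not carry over. Pictures are saved under pics/ and viewed, at most 14 in all, crops included, and the job is handed in when it is done.

```bash
mkdir -p pics
cat > h.py <<'E'
import numpy as np, cv2
from station import ctrl
def ray(cam,p,z):
    c=ctrl.calibration(cam);R=np.array(c["R"]);t=np.array(c["t"])
    d=R.T@np.array([(p[0]-c["cx"])/c["fx"],(p[1]-c["cy"])/c["fy"],1]);o=-R.T@t
    return o+d*(z-o[2])/d[2]
def proj(cam,X):
    c=ctrl.calibration(cam);v=np.array(c["R"])@np.array(X)+np.array(c["t"])
    return np.array([c["fx"]*v[0]/v[2]+c["cx"],c["fy"]*v[1]/v[2]+c["cy"]])
E
python3 - <<'E'
from h import *
o=ctrl.get_obs();print(o["t"],o["tool_pos"],o["tool_rot"],o["opening"])
for c in("top","side"):
    im=ctrl.get_image(c);cv2.imwrite(f"pics/{c}0.png",cv2.resize(im,(800,600),interpolation=cv2.INTER_CUBIC))
    k=ctrl.calibration(c);print(c,-np.array(k["R"]).T@np.array(k["t"]))
    for n in["jigger","bottle_stopper","shot_glass","cork","egg_cup_0","egg_cup_1","blue_well","red_well","green_well","yellow_well"]:
        z=.008 if"well"in n else 0
        print(n,[(np.round(d["position"]).tolist(),round(d["score"],2),np.round(ray(c,d["position"],z)[:2],3).tolist()) for d in ctrl.landmark_of(c,n)[:3]])
E
```

```text
0.0 [ 0.25395991 -0.57039584  0.23005699] [-3.07095984e+00 -6.52586105e-01  2.79817252e-04] 0.08531988797306438
top [0.36119186 0.0287903  1.33163671]
jigger [([196.0, 212.0], 0.73, [0.436, 0.241])]
bottle_stopper [([228.0, 181.0], 0.64, [0.532, 0.144])]
shot_glass [([154.0, 183.0], 0.73, [0.53, 0.371])]
cork [([224.0, 215.0], 0.36, [0.425, 0.155])]
egg_cup_0 [([186.0, 183.0], 0.77, [0.528, 0.271]), ([150.0, 215.0], 0.72, [0.432, 0.382])]
egg_cup_1 [([186.0, 183.0], 0.77, [0.528, 0.271]), ([150.0, 215.0], 0.72, [0.432, 0.382])]
blue_well [([293.0, 212.0], 0.77, [0.432, -0.054])]
red_well [([351.0, 198.0], 0.65, [0.471, -0.23])]
green_well [([380.0, 204.0], 0.6, [0.45, -0.317])]
yellow_well [([325.0, 209.0], 0.89, [0.438, -0.151])]
side [0.44398709 0.84338893 0.6374241 ]
jigger [([275.0, 258.0], 0.95, [0.433, 0.236]), ([275.0, 126.0], 0.22, [0.447, -0.321])]
bottle_stopper [([235.0, 231.0], 0.49, [0.522, 0.163])]
shot_glass [([272.0, 260.0], 0.53, [0.438, 0.242])]
cork [([282.0, 233.0], 0.59, [0.42, 0.16])]
egg_cup_0 [([277.0, 317.0], 0.87, [0.425, 0.379]), ([227.0, 266.0], 0.6, [0.528, 0.265])]
egg_cup_1 [([277.0, 317.0], 0.87, [0.425, 0.379]), ([227.0, 266.0], 0.6, [0.528, 0.265])]
blue_well [([273.0, 172.0], 0.74, [0.446, -0.06])]
red_well [([276.0, 141.0], 0.87, [0.444, -0.219])]
green_well [([274.0, 124.0], 0.67, [0.451, -0.319])]
yellow_well [([272.0, 155.0], 0.67, [0.45, -0.141])]
```

View pics/top0.png

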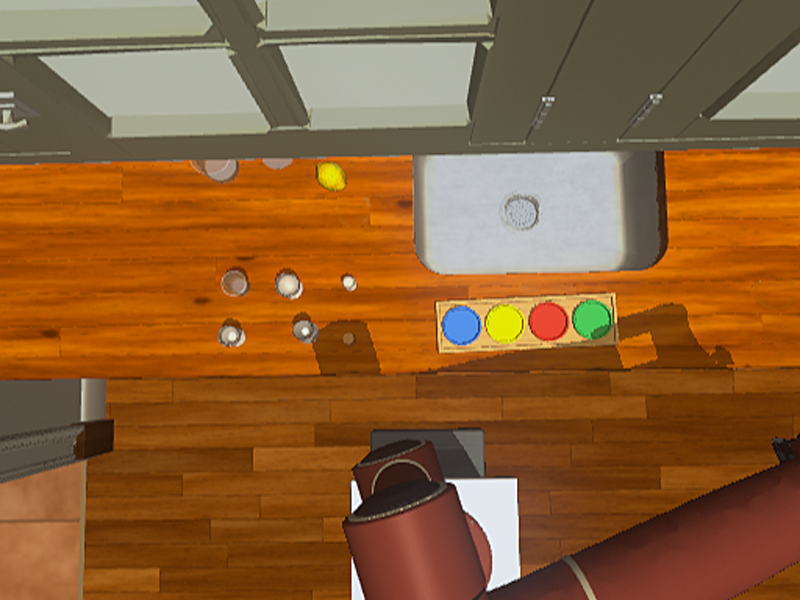

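View pics/side0.png

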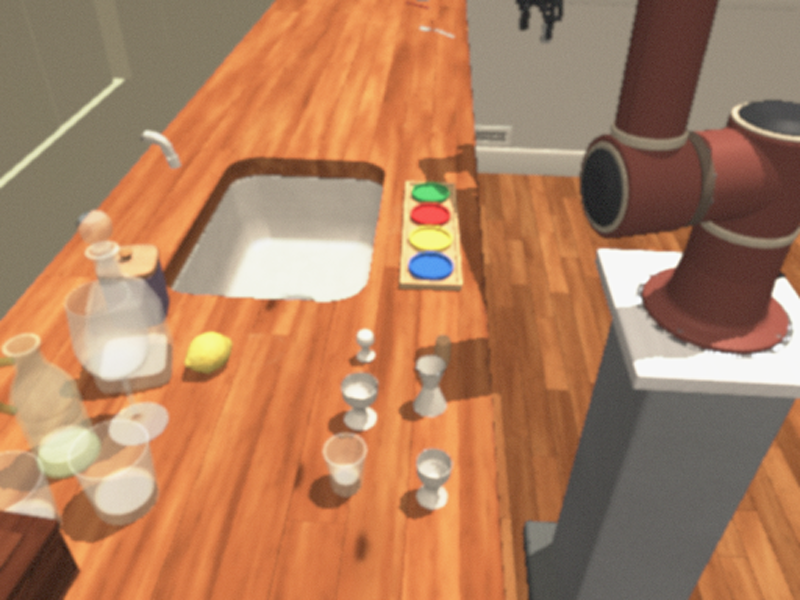

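Run:
```python
import cv2,numpy as np
from h import *
t=cv2.resize(cv2.imread("pics/top0.png"),(512,384),interpolation=cv2.INTER_AREA)
a=cv2.resize(t[165:235,135:250],None,fx=7,fy=7,interpolation=cv2.INTER_CUBIC)
cv2.imwrite("pics/crop0.png",a[:590,:800])
h=cv2.cvtColor(t,cv2.COLOR_BGR2HSV)
for n,l,u in[("blue",100,125),("yellow",20,35),("green",45,85),("red",170,180)]:
    m=cv2.inRange(h,(l,110,60),(u,255,255));m[:, :260]=0
    k,lab,st,ce=cv2.connectedComponentsWithStats(m);i=1+np.argmax(st[1:,4])
    (cx,cy),r=cv2.minEnclosingCircle(np.argwhere(lab==i)[:,::-1].astype(np.float32))
    print(n,st[i],cx,cy,r,ray("top",(cx,cy),.019))
```

```text
blue [283 196  25  25 480] 295.1856994628906 208.028564453125 12.353527069091797 [ 0.44260599 -0.06014219  0.019     ]
yellow [303 194  40  27 596] 322.0574951171875 213.6854705810547 20.076488494873047 [ 0.42415144 -0.14018166  0.019     ]
green [367 192  25  25 490] 378.9827575683594 204.1896514892578 12.606959342956543 [ 0.44954868 -0.31128584  0.019     ]Traceback (most recent call last):
  File "<stdin>", line 9, in <module>
    return _wrapfunc(a, 'argmax', axis=axis, out=out, **kwds)
    return bound(*args, **kwds)
ValueError: attempt to get argmax of an empty sequence
```

The top view (800x600) shows the wells in the order blue (460,325), yellow (504,323), red (548,321) and green (591,319). The jigger is at (305,328), the egg cups at (288,284) and (232,333), the shot glass at (235,282), the stopper at (348,282) and the cork at (348,339), in shadow. The side view agrees: double-cone jigger at (430,388), egg cups at (360,400) and (433,480).

Run:
```python
from h import *
from scipy.optimize import least_squares
W={"jigger":((196,212),(275,258)),"stopper":((228,181),(235,229)),"shot":((154,183),(221,311)),"cork":((224,215),(282,233))}
t=cv2.resize(cv2.imread("pics/top0.png"),(512,384));s=cv2.resize(cv2.imread("pics/side0.png"),(512,384))
est={"jigger":(.4345,.2385,.07,.043),"stopper":(.527,.154,.049,.025),"shot":(.525,.37,.061,.048),"cork":(.4225,.157,.044,.023)}
out=[]
def crop(im,x,y,w,h):
    return cv2.resize(im[y:y+h,x:x+w],None,fx=6,fy=6,interpolation=cv2.INTER_CUBIC)
A=crop(t,140,168,105,62);B=crop(s,205,205,95,115)
def draw(im,cam,x0,y0):
    for n,(x,y,h,d) in est.items():
        for z,c in((0,(0,255,0)),(h,(255,0,255))):
            p=np.array([(proj(cam,(x+d/2*np.cos(a),y+d/2*np.sin(a),z))-[x0,y0]+.5)*6 for a in np.linspace(0,6.28,30)])
            cv2.polylines(im,[p.astype(np.int32)],True,c,1)
draw(A,"top",140,168);draw(B,"side",205,205)
cv2.imwrite("pics/A.png",A);cv2.imwrite("pics/B.png",cv2.resize(B,None,fx=.86,fy=.86))
print(ray("side",(221,311),0),ray("side",(234,227),0))
```

```text
[0.52638617 0.37387523 0.        ] [0.52617227 0.1494291  0.        ]
```

View pics/A.png

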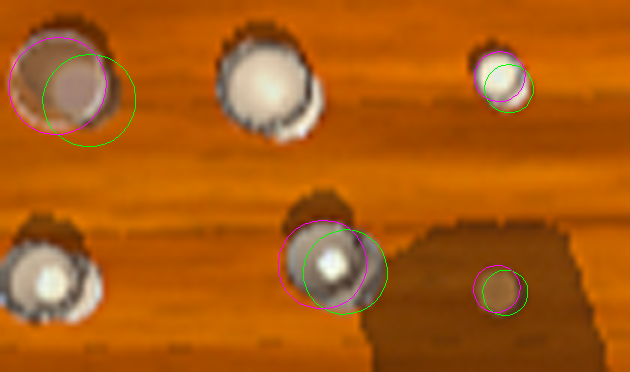

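View pics/B.png

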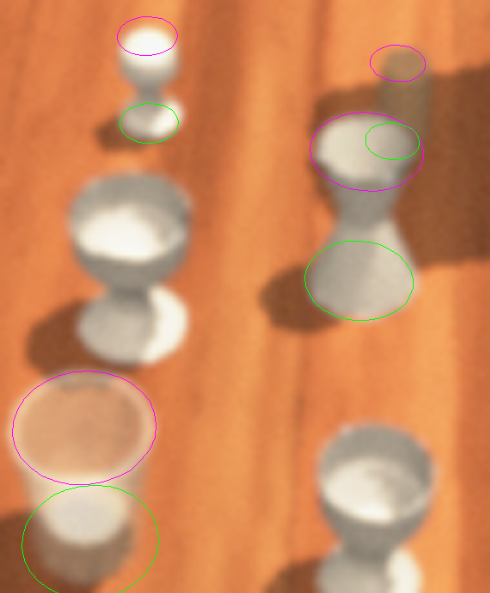

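The overlays fit, so the estimates stand to about 3 mm: jigger (.433,.2375), stopper (.527,.155), shot glass (.525,.370) and cork (.421,.157). I start with the jigger, keeping the yaw.

```bash
cat > go.py <<'E'
import sys
from h import *
from scipy.spatial.transform import Rotation as Ro
o=ctrl.get_obs();R=Ro.from_rotvec(o["tool_rot"]);p=np.array(o["tool_pos"])
print(round(o["t"],2),p.round(4),R.as_matrix()[:,0].round(3),round(o["opening"],4),round(o["grip_force"],1))
for a in sys.argv[1:]:
    print(a,(100*R.inv().apply(np.array(eval(a))-p)).round(2))
E
python3 go.py .42,-.2,.22 .433,.2375,.16
```

```text
1.1 [ 0.2541 -0.571   0.2313] [ 0.914  0.407 -0.   ] 0.0856 0.0
.42,-.2,.22 [ 30.24 -27.14   1.13]
.433,.2375,.16 [ 49.22 -66.58   7.13]
```

```bash
python3 -m handwheel '[[[30.2,-27.1,1],[0,0,0]],[[30.2,-27.1,1],[0,0,0]],[[30.2,-27.1,1],[0,0,0]],[[30.2,-27.1,1],[0,0,0]],[[30.2,-27.1,1],[0,0,0]]]' -0.6 40; python3 -m handwheel '[[[30.2,-27.1,1],[0,0,0]],[[30.2,-27.1,1],[0,0,0]],[[30.2,-27.1,1],[0,0,0]]]' ; python3 go.py .42,-.2,.22 .433,.2375,.16
```

```text
t: 1.72
tool_pos: [0.3822, -0.284, 0.2238]
tool_rot: [3.072, 0.652, 0.001]
contact_force: [0.6, -0.3, -0.1]
opening: 0.0681
grip_force: 0.0
t: 2.1
tool_pos: [0.4588, -0.1128, 0.2194]
tool_rot: [3.072, 0.653, 0.002]
contact_force: [0.8, -1.0, 0.6]
opening: 0.0686
grip_force: 0.0
2.1 [ 0.4588 -0.1128  0.2194] [0.914 0.406 0.001] 0.0686 0.0
.42,-.2,.22 [-7.09  6.39 -0.06]
.433,.2375,.16 [ 11.87 -33.06   5.91]
```

```bash
python3 -m handwheel '[[[9,-30,5],[0,0,0]],[[9,-30,5],[0,0,0]],[[9,-30,5],[0,0,0]],[[9,-30,5],[0,0,0]],[[9,-30,5],[0,0,0]]]'; python3 -m handwheel '[[[0,0,0],[0,0,0]],[[0,0,0],[0,0,0]],[[0,0,0],[0,0,0]]]' >/dev/null; python3 go.py .433,.2375,.16 .433,.2375,.018
```

```text
t: 2.72
tool_pos: [0.4187, 0.1934, 0.1699]
tool_rot: [3.073, 0.653, 0.003]
contact_force: [0.4, -0.1, 1.1]
opening: 0.068
grip_force: 0.0
3.1 [0.4197 0.1903 0.1701] [0.914 0.405 0.001] 0.068 0.0
.433,.2375,.16 [ 3.13 -3.78  1.01]
.433,.2375,.018 [ 3.12 -3.78 15.21]
```

```bash
python3 -m handwheel '[[[3.1,-3.8,1],[0,0,0]],[[3.1,-3.8,1],[0,0,0]],[[3.1,-3.8,7],[0,0,0]],[[3.1,-3.8,11],[0,0,0]],[[3.1,-3.8,13],[0,0,0]]]'; python3 -m handwheel '[[[0,0,2.2],[0,0,0]],[[0,0,2.2],[0,0,0]],[[0,0,2.2],[0,0,0]]]'
python3 - <<'E'
from h import *
im=ctrl.get_image("side");cv2.imwrite("pics/s1.png",cv2.resize(im[150:340,170:340],None,fx=3.1,fy=3.1,interpolation=cv2.INTER_CUBIC))
E
```

```text
t: 3.72
tool_pos: [0.4308, 0.2364, 0.0373]
tool_rot: [3.073, 0.649, -0.006]
contact_force: [0.1, -0.4, 0.5]
opening: 0.0684
grip_force: 0.0
t: 4.1
tool_pos: [0.433, 0.2382, 0.0189]
tool_rot: [-3.073, -0.651, -0.002]
contact_force: [-0.5, 0.4, -0.1]
opening: 0.0688
grip_force: 0.0
```

View pics/s1.png

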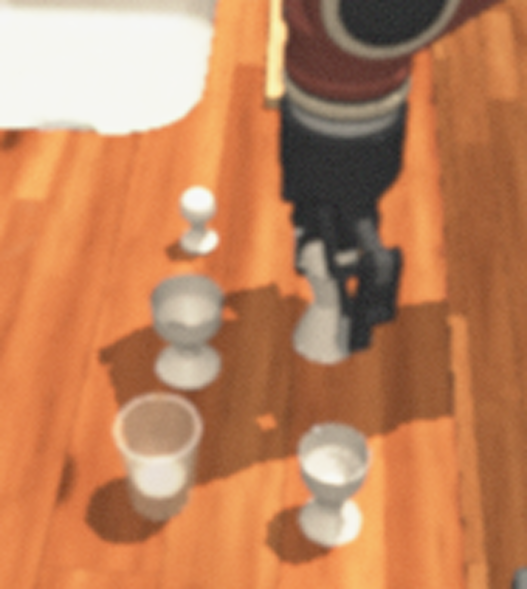

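The fingers straddle the standing jigger at about (325,310) in the crop, and nothing else has moved. I close on it and lift.

```bash
python3 -m handwheel '[[[0,0,0],[0,0,0]],[[0,0,0],[0,0,0]],[[0,0,0],[0,0,0]],[[0,0,0],[0,0,0]],[[0,0,0],[0,0,0]]]' 1 40;  python3 -m handwheel '[[[0,0,-4],[0,0,0]],[[0,0,-10],[0,0,0]],[[0,0,-13],[0,0,0]],[[0,0,-13],[0,0,0]],[[0,0,-13],[0,0,0]]]'; python3 go.py .4435,-.06,.13 .4435,-.06,.031
```

```text
t: 4.78
tool_pos: [0.4329, 0.2388, 0.0191]
tool_rot: [3.072, 0.654, 0.003]
contact_force: [-0.6, -2.5, 5.8]
opening: 0.0388
grip_force: 40.5
t: 5.4
tool_pos: [0.4309, 0.2384, 0.146]
tool_rot: [3.073, 0.653, -0.004]
contact_force: [-1.2, -0.2, -1.8]
opening: 0.0389
grip_force: 40.8
5.4 [0.4309 0.2384 0.146 ] [ 0.914  0.407 -0.003] 0.0389 40.8
.4435,-.06,.13 [-10.98  27.78   1.62]
.4435,-.06,.031 [-10.96  27.78  11.52]
```

```bash
python3 -m handwheel '[[[-11,27.8,1],[0,0,0]],[[-11,27.8,1],[0,0,0]],[[-11,27.8,1],[0,0,0]],[[-11,27.8,1],[0,0,0]],[[-11,27.8,1],[0,0,0]]]'; python3 -m handwheel '[[[0,0,0],[0,0,0]],[[0,0,0],[0,0,0]],[[0,0,0],[0,0,0]]]'; python3 go.py .4435,-.06,.05 .4435,-.06,.031
python3 - <<'E'
from h import *
a=ctrl.get_image("side")[90:240,190:330];b=ctrl.get_image("top")[150:300,230:370]
cv2.imwrite("pics/s2.png",cv2.resize(np.hstack([a,b]),None,fx=2.8,fy=2.8,interpolation=cv2.INTER_CUBIC))
E
```

```text
t: 6.02
tool_pos: [0.4427, -0.0617, 0.135]
tool_rot: [-3.071, -0.651, 0.006]
contact_force: [1.4, 0.3, -0.5]
opening: 0.0388
grip_force: 40.9
t: 6.4
tool_pos: [0.444, -0.0587, 0.1368]
tool_rot: [-3.071, -0.656, 0.002]
contact_force: [-0.3, -0.2, -1.3]
opening: 0.0392
grip_force: 41.0
6.4 [ 0.444  -0.0587  0.1368] [ 0.913  0.408 -0.001] 0.0392 41.0
.4435,-.06,.05 [-0.09  0.11  8.68]
.4435,-.06,.031 [-0.09  0.11 10.58]
```

View pics/s2.png

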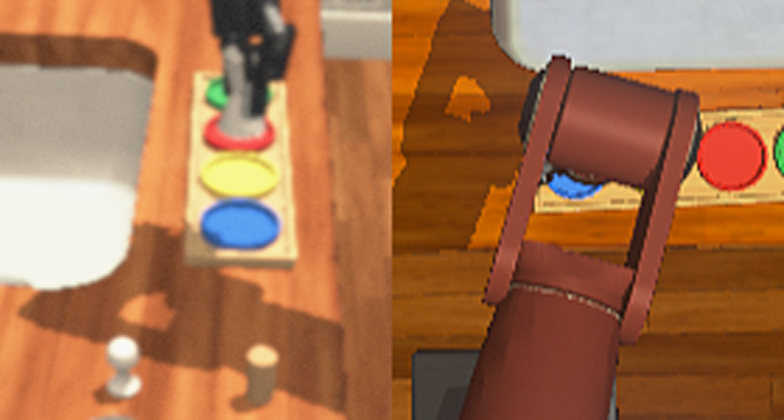

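Run:
```python
from h import *
im=ctrl.get_image("side");B=cv2.resize(im[90:160,240:310],None,fx=8,fy=8,interpolation=cv2.INTER_CUBIC)
for z,c in((.118,(0,255,0)),(.188,(255,0,255))):
    p=np.array([(proj("side",(.444+.0215*np.cos(a),-.0587+.0215*np.sin(a),z))-[240,90]+.5)*8 for a in np.linspace(0,6.28,40)])
    cv2.polylines(B,[p.astype(np.int32)],True,c,1)
cv2.imwrite("pics/s3.png",B)
```

```text
(no output)
```

View pics/s3.png

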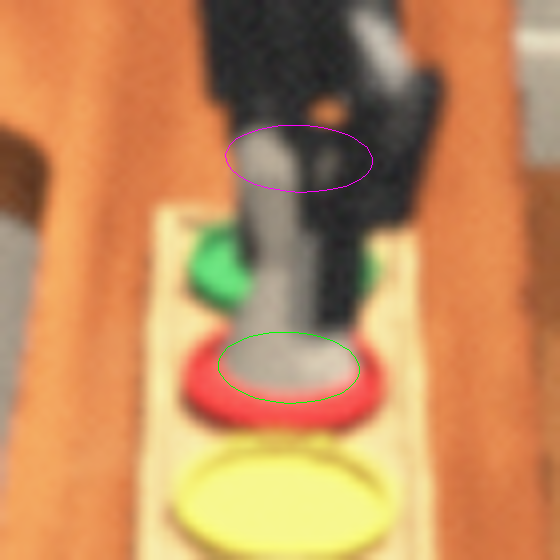

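The jigger hangs upright and centred under the tool (green circle matches its base). I lower it into the blue well.

```bash
python3 -m handwheel '[[[0,0,5],[0,0,0]],[[0,0,8],[0,0,0]],[[0,0,10],[0,0,0]],[[0,0,10.3],[0,0,0]],[[0,0,10.4],[0,0,0]]]'; python3 -m handwheel '[[[0,0,0.1],[0,0,0]],[[0,0,0.2],[0,0,0]],[[0,0,0.2],[0,0,0]]]'; python3 go.py
```

```text
t: 7.18
tool_pos: [0.4451, -0.0598, 0.0344]
tool_rot: [3.072, 0.654, 0.001]
contact_force: [-0.1, 0.7, -0.8]
opening: 0.0391
grip_force: 41.0
t: 7.55
tool_pos: [0.4448, -0.0601, 0.0321]
tool_rot: [3.073, 0.653, 0.001]
contact_force: [0.5, 0.6, -1.4]
opening: 0.0389
grip_force: 41.0
7.55 [ 0.4448 -0.0601  0.0321] [0.914 0.407 0.001] 0.0389 41.0
```

```bash
python3 -m handwheel '[[[0,0,0.1],[0,0,0]],[[0,0,0.2],[0,0,0]],[[0,0,0.2],[0,0,0]]]'; python3 -m handwheel '[[[0,0,0],[0,0,0]],[[0,0,0],[0,0,0]],[[0,0,0],[0,0,0]],[[0,0,0],[0,0,0]],[[0,0,0],[0,0,0]]]' -0.6; python3 -m handwheel '[[[0,0,-4],[0,0,0]],[[0,0,-9],[0,0,0]],[[0,0,-14],[0,0,0]],[[0,0,-14],[0,0,0]],[[0,0,-14],[0,0,0]]]' ; python3 go.py .525,.370,.16
```

```text
t: 7.92
tool_pos: [0.4446, -0.0601, 0.0301]
tool_rot: [3.073, 0.653, -0.0]
contact_force: [-1.3, 0.1, 3.7]
opening: 0.039
grip_force: 41.5
t: 8.55
tool_pos: [0.4445, -0.06, 0.0297]
tool_rot: [-3.073, -0.653, 0.0]
contact_force: [-0.5, 0.3, -0.4]
opening: 0.0683
grip_force: 0.0
t: 9.18
tool_pos: [0.4442, -0.0599, 0.1693]
tool_rot: [-3.073, -0.653, 0.001]
contact_force: [-0.0, 0.6, -1.2]
opening: 0.0682
grip_force: 0.0
9.18 [ 0.4442 -0.0599  0.1693] [ 0.914  0.407 -0.   ] 0.0682 0.0
.525,.370,.16 [ 24.86 -35.99   0.93]
```

```bash
python3 -m handwheel '[[[25,-36,1],[0,0,0]],[[25,-36,1],[0,0,0]],[[25,-36,1],[0,0,0]],[[25,-36,1],[0,0,0]],[[25,-36,1],[0,0,0]]]' -0.75; python3 -m handwheel '[[[7,-10,0],[0,0,0]],[[7,-10,0],[0,0,0]],[[7,-10,0],[0,0,0]],[[7,-10,0],[0,0,0]]]' >/dev/null; python3 go.py .525,.370,.16 .525,.37,.02
```

```text
t: 9.8
tool_pos: [0.5017, 0.2486, 0.1599]
tool_rot: [3.072, 0.653, -0.006]
contact_force: [0.7, -0.8, 1.1]
opening: 0.0746
grip_force: 0.0
10.3 [0.5251 0.3661 0.1601] [ 0.913  0.407 -0.004] 0.0746 0.0
.525,.370,.16 [ 0.15 -0.36  0.  ]
.525,.37,.02 [ 0.21 -0.37 14.  ]
```

Run:
```python
from h import *
a=ctrl.get_image("side")[120:350,190:320];b=ctrl.get_image("top")[140:370,130:330]
cv2.imwrite("pics/s4.png",cv2.resize(np.hstack([a,b]),None,fx=2.4,fy=2.4,interpolation=cv2.INTER_CUBIC))
```

```text
(no output)
```

View pics/s4.png

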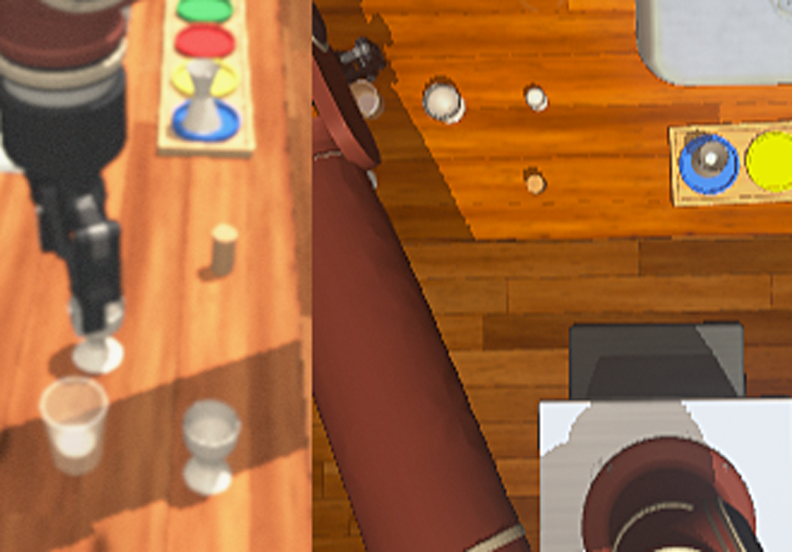

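The jigger stands in the blue well, the scene is undisturbed, and the gripper is over the shot glass.

```bash
python3 -m handwheel '[[[0.2,-0.4,4],[0,0,0]],[[0.2,-0.4,8],[0,0,0]],[[0.2,-0.4,12],[0,0,0]],[[0.2,-0.4,14],[0,0,0]],[[0.2,-0.4,14],[0,0,0]]]'; python3 -m handwheel '[[[0,0,0],[0,0,0]],[[0,0,0],[0,0,0]],[[0,0,0],[0,0,0]],[[0,0,0],[0,0,0]],[[0,0,0],[0,0,0]]]' 1 40;  python3 -m handwheel '[[[0,0,-4],[0,0,0]],[[0,0,-10],[0,0,0]],[[0,0,-14],[0,0,0]],[[0,0,-14],[0,0,0]],[[0,0,-14],[0,0,0]]]'; python3 go.py .45,-.2,.16 .45,-.311,.15
```

```text
t: 11.02
tool_pos: [0.5255, 0.3698, 0.0212]
tool_rot: [3.072, 0.651, -0.005]
contact_force: [0.7, -0.1, 0.3]
opening: 0.075
grip_force: 0.0
t: 11.65
tool_pos: [0.5282, 0.3721, 0.0253]
tool_rot: [-3.072, -0.653, -0.007]
contact_force: [0.2, 0.2, 6.5]
opening: 0.0455
grip_force: 40.8
t: 12.28
tool_pos: [0.5256, 0.3708, 0.1611]
tool_rot: [3.072, 0.653, -0.003]
contact_force: [0.4, 0.1, -2.3]
opening: 0.0453
grip_force: 41.3
12.28 [0.5256 0.3708 0.1611] [ 0.914  0.407 -0.002] 0.0453 41.3
.45,-.2,.16 [-30.12  49.07   0.18]
.45,-.311,.15 [-34.64  59.21   1.19]
```

```bash
python3 -m handwheel '[[[-34.6,59.2,0],[0,0,0]],[[-34.6,59.2,0],[0,0,0]],[[-34.6,59.2,0],[0,0,0]],[[-34.6,59.2,0],[0,0,0]],[[-34.6,59.2,0],[0,0,0]]]'; python3 -m handwheel '[[[-15.8,27,0],[0,0,0]],[[-15.8,27,0],[0,0,0]],[[-15.8,27,0],[0,0,0]],[[-15.8,27,0],[0,0,0]],[[-15.8,27,0],[0,0,0]]]'; python3 -m handwheel '[[[0,0,0],[0,0,0]],[[0,0,0],[0,0,0]],[[0,0,0],[0,0,0]]]' ; python3 go.py .45,-.311,.15 .45,-.311,.03
python3 - <<'E'
from h import *
im=ctrl.get_image("side");B=cv2.resize(im[60:160,220:320],None,fx=5.5,fy=5.5,interpolation=cv2.INTER_CUBIC)
x,y,z0=ctrl.get_obs()["tool_pos"]
for z,c,r in((z0-.021,(0,255,0),.019),(z0+.04,(255,0,255),.024)):
    p=np.array([(proj("side",(x+r*np.cos(a),y+r*np.sin(a),z))-[220,60]+.5)*5.5 for a in np.linspace(0,6.28,40)])
    cv2.polylines(B,[p.astype(np.int32)],True,c,1)
cv2.imwrite("pics/s5.png",B)
E
```

```text
t: 12.9
tool_pos: [0.4899, 0.0589, 0.1596]
tool_rot: [-3.072, -0.654, 0.007]
contact_force: [1.5, -0.6, -1.8]
opening: 0.0453
grip_force: 41.4
t: 13.52
tool_pos: [0.4557, -0.251, 0.1596]
tool_rot: [-3.069, -0.652, 0.004]
contact_force: [1.0, 0.5, -0.9]
opening: 0.0452
grip_force: 41.5
t: 13.9
tool_pos: [0.4573, -0.2483, 0.1614]
tool_rot: [-3.071, -0.656, 0.002]
contact_force: [-0.2, -0.0, -1.0]
opening: 0.0454
grip_force: 41.6
13.9 [ 0.4573 -0.2483  0.1614] [ 0.913  0.408 -0.001] 0.0454 41.6
.45,-.311,.15 [-3.23  5.43  1.13]
.45,-.311,.03 [-3.22  5.45 13.13]
```

View pics/s5.png

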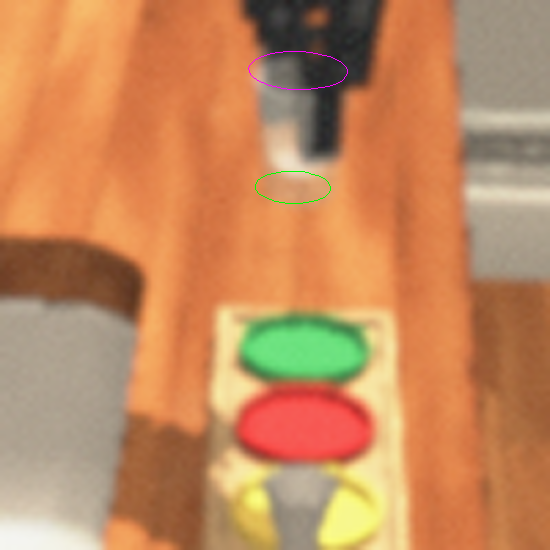

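The glass is held upright, with its base near (293,175), possibly a few mm higher in the fingers than at the pick. I lower it and feel for the floor.

```bash
python3 -m handwheel '[[[-3.2,5.4,0],[0,0,0]],[[-3.2,5.4,2],[0,0,0]],[[-3.2,5.4,7],[0,0,0]],[[-3.2,5.4,11],[0,0,0]],[[-3.2,5.4,12.5],[0,0,0]]]'; python3 -m handwheel '[[[0,0,0],[0,0,0]],[[0,0,0],[0,0,0]],[[0,0,0.2],[0,0,0]],[[0,0,0.2],[0,0,0]]]';python3 -m handwheel '[[[0,0,0.15],[0,0,0]],[[0,0,0.3],[0,0,0]],[[0,0,0.3],[0,0,0]]]'
```

```text
t: 14.58
tool_pos: [0.449, -0.3093, 0.0357]
tool_rot: [-3.066, -0.654, 0.006]
contact_force: [-13.6, 15.8, 49.0]
opening: 0.045
grip_force: 44.4
t: 15.08
tool_pos: [0.4505, -0.3124, 0.0359]
tool_rot: [3.072, 0.653, 0.001]
contact_force: [0.5, 0.2, -0.2]
opening: 0.0457
grip_force: 41.4
t: 15.45
tool_pos: [0.4511, -0.3125, 0.0358]
tool_rot: [-3.072, -0.653, -0.001]
contact_force: [-5.6, 6.2, 15.6]
opening: 0.0452
grip_force: 42.6
```

```bash
python3 -m handwheel '[[[0,0,-0.3],[0,0,0]],[[0,0,-0.4],[0,0,0]],[[0,0,-0.4],[0,0,0]]]'
python3 - <<'E'
from h import *
im=ctrl.get_image("side");B=cv2.resize(im[80:160,230:310],None,fx=7,fy=7,interpolation=cv2.INTER_CUBIC)
x,y,z0=ctrl.get_obs()["tool_pos"]
for z,c,r in((z0-.025,(0,255,0),.019),(z0+.036,(255,0,255),.024)):
    p=np.array([(proj("side",(x+r*np.cos(a),y+r*np.sin(a),z))-[230,80]+.5)*7 for a in np.linspace(0,6.28,40)])
    cv2.polylines(B,[p.astype(np.int32)],True,c,1)
cv2.imwrite("pics/s6.png",B)
E
```

```text
t: 15.82
tool_pos: [0.45, -0.3122, 0.0361]
tool_rot: [-3.073, -0.653, 0.001]
contact_force: [0.6, -0.9, -2.1]
opening: 0.045
grip_force: 41.4
```

View pics/s6.png

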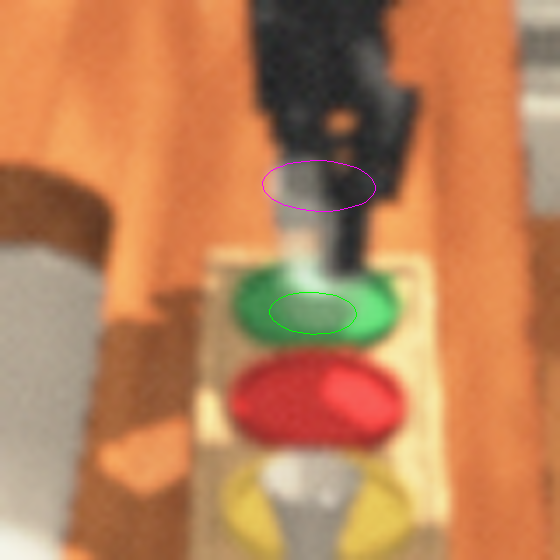

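The glass is centred in the green well and touching its floor, so I release and retract.

```bash
python3 -m handwheel '[[[0,0,0],[0,0,0]],[[0,0,0],[0,0,0]],[[0,0,0],[0,0,0]],[[0,0,0],[0,0,0]],[[0,0,0],[0,0,0]]]' -0.75; python3 -m handwheel '[[[0,0,-2],[0,0,0]],[[0,0,-7],[0,0,0]],[[0,0,-12],[0,0,0]],[[0,0,-12],[0,0,0]],[[0,0,-12],[0,0,0]]]' ; python3 go.py .527,.155,.16
python3 - <<'E'
from h import *
im=ctrl.get_image("side");B=cv2.resize(im[60:260,210:310],None,fx=3,fy=3,interpolation=cv2.INTER_CUBIC)
cv2.imwrite("pics/s7.png",B)
E
```

```text
t: 16.5
tool_pos: [0.4503, -0.3124, 0.0366]
tool_rot: [3.073, 0.653, 0.0]
contact_force: [0.3, -0.6, -0.4]
opening: 0.0749
grip_force: 0.0
t: 17.12
tool_pos: [0.4504, -0.3124, 0.1575]
tool_rot: [3.072, 0.653, 0.001]
contact_force: [-0.0, 0.1, -0.8]
opening: 0.0748
grip_force: 0.0
17.12 [ 0.4504 -0.3124  0.1575] [0.914 0.407 0.   ] 0.0748 0.0
.527,.155,.16 [ 26.01 -39.58  -0.28]
```

View pics/s7.png

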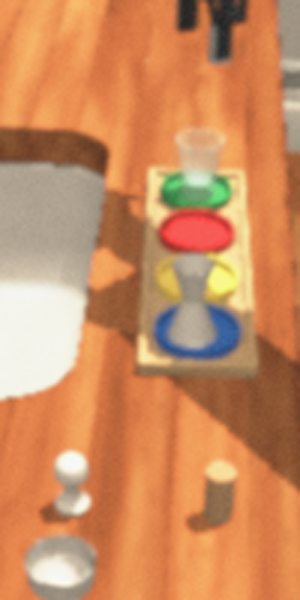

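The shot glass is upright in the green well at (200,160). Next is the stopper.

```bash
python3 -m handwheel '[[[26,-39.6,0],[0,0,0]],[[26,-39.6,0],[0,0,0]],[[26,-39.6,0],[0,0,0]],[[26,-39.6,0],[0,0,0]],[[26,-39.6,0],[0,0,0]]]' -0.35; python3 -m handwheel '[[[9.1,-13.8,0],[0,0,0]],[[9.1,-13.8,0],[0,0,0]],[[9.1,-13.8,0],[0,0,0]],[[9.1,-13.8,0],[0,0,0]],[[9.1,-13.8,0],[0,0,0]]]' >/dev/null; python3 go.py .527,.155,.16 .527,.155,.012
```

```text
t: 17.8
tool_pos: [0.4996, -0.0018, 0.1549]
tool_rot: [-3.072, -0.652, 0.004]
contact_force: [1.1, 0.2, -0.2]
opening: 0.0579
grip_force: 0.0
18.43 [0.5269 0.1586 0.1551] [ 0.914  0.407 -0.003] 0.0575 0.0
.527,.155,.16 [-0.14  0.34 -0.49]
.527,.155,.012 [-0.09  0.34 14.31]
```

```bash
python3 -m handwheel '[[[-0.1,0.3,4],[0,0,0]],[[-0.1,0.3,8],[0,0,0]],[[-0.1,0.3,12],[0,0,0]],[[-0.1,0.3,14.2],[0,0,0]],[[-0.1,0.3,14.2],[0,0,0]]]'; python3 -m handwheel '[[[0,0,0],[0,0,0]],[[0,0,0],[0,0,0]],[[0,0,0],[0,0,0]],[[0,0,0],[0,0,0]],[[0,0,0],[0,0,0]]]' 1 30;  python3 -m handwheel '[[[0,0,-4],[0,0,0]],[[0,0,-10],[0,0,0]],[[0,0,-15],[0,0,0]],[[0,0,-15],[0,0,0]],[[0,0,-15],[0,0,0]]]'; python3 go.py .448,-.228,.15 .448,-.228,.023
```

```text
t: 19.05
tool_pos: [0.5257, 0.1542, 0.012]
tool_rot: [-3.074, -0.65, 0.009]
contact_force: [0.5, 0.4, 0.1]
opening: 0.0575
grip_force: 0.0
t: 19.68
tool_pos: [0.5295, 0.156, 0.0164]
tool_rot: [3.072, 0.653, 0.004]
contact_force: [-0.5, -1.1, 6.5]
opening: 0.0233
grip_force: 29.8
t: 20.3
tool_pos: [0.5274, 0.156, 0.1637]
tool_rot: [-3.073, -0.653, 0.002]
contact_force: [0.4, -0.3, -0.9]
opening: 0.0237
grip_force: 29.9
20.3 [0.5274 0.156  0.1637] [ 0.914  0.407 -0.001] 0.0237 29.9
.448,-.228,.15 [-22.88  31.85   1.38]
.448,-.228,.023 [-22.86  31.86  14.08]
```

```bash
python3 -m handwheel '[[[-22.8,31.8,0],[0,0,0]],[[-22.8,31.8,0],[0,0,0]],[[-22.8,31.8,0],[0,0,0]],[[-22.8,31.8,0],[0,0,0]],[[-22.8,31.8,0],[0,0,0]]]'; python3 -m handwheel '[[[-4.6,6.4,0],[0,0,0]],[[-4.6,6.4,0],[0,0,0]],[[-4.6,6.4,0],[0,0,0]],[[-4.6,6.4,0],[0,0,0]],[[-4.6,6.4,0],[0,0,0]]]'; python3 go.py .448,-.228,.15 .448,-.228,.03
python3 - <<'E'
from h import *
im=ctrl.get_image("side");B=cv2.resize(im[70:160,230:310],None,fx=6,fy=6,interpolation=cv2.INTER_CUBIC)
x,y,z0=ctrl.get_obs()["tool_pos"];r=.0125
for z,c in((z0-.016,(0,255,0)),(z0+.033,(255,0,255))):
    p=np.array([(proj("side",(x+r*np.cos(a),y+r*np.sin(a),z))-[230,70]+.5)*6 for a in np.linspace(0,6.28,40)])
    cv2.polylines(B,[p.astype(np.int32)],True,c,1)
cv2.imwrite("pics/s8.png",B)
E
```

```text
t: 20.92
tool_pos: [0.4629, -0.1511, 0.1618]
tool_rot: [-3.07, -0.653, 0.005]
contact_force: [0.6, -0.7, -0.6]
opening: 0.0233
grip_force: 29.9
t: 21.55
tool_pos: [0.4493, -0.2257, 0.1642]
tool_rot: [-3.072, -0.657, 0.0]
contact_force: [0.5, -0.6, -0.6]
opening: 0.0234
grip_force: 30.0
21.55 [ 0.4493 -0.2257  0.1642] [ 0.913  0.409 -0.   ] 0.0234 30.0
.448,-.228,.15 [-0.22  0.16  1.42]
.448,-.228,.03 [-0.21  0.16 13.42]
```

View pics/s8.png

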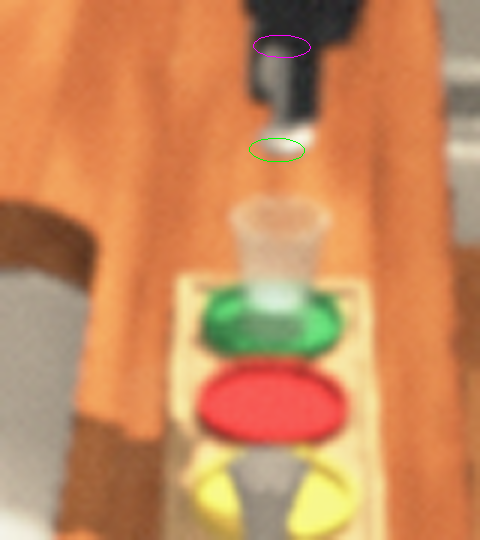

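The stopper is held upright with its base near (285,143), roughly as expected. I lower it and feel for the floor.

```bash
python3 -m handwheel '[[[-0.1,0.2,4],[0,0,0]],[[-0.1,0.2,9],[0,0,0]],[[-0.1,0.2,12],[0,0,0]],[[-0.1,0.2,13.2],[0,0,0]],[[-0.1,0.2,13.2],[0,0,0]]]'; python3 -m handwheel '[[[0,0,0.1],[0,0,0]],[[0,0,0.2],[0,0,0]],[[0,0,0.2],[0,0,0]]]';python3 -m handwheel '[[[0,0,0.1],[0,0,0]],[[0,0,0.2],[0,0,0]],[[0,0,0.2],[0,0,0]]]'
```

```text
t: 22.22
tool_pos: [0.449, -0.229, 0.0325]
tool_rot: [-3.072, -0.654, 0.001]
contact_force: [0.1, 0.2, -0.2]
opening: 0.0231
grip_force: 30.0
t: 22.6
tool_pos: [0.4494, -0.2298, 0.0314]
tool_rot: [3.072, 0.653, 0.002]
contact_force: [-0.2, 0.1, -0.4]
opening: 0.023
grip_force: 30.0
t: 22.98
tool_pos: [0.4488, -0.2294, 0.0284]
tool_rot: [-3.073, -0.653, 0.0]
contact_force: [0.2, -0.3, 0.2]
opening: 0.0231
grip_force: 30.0
```

```bash
python3 -m handwheel '[[[0,0,0.1],[0,0,0]],[[0,0,0.2],[0,0,0]],[[0,0,0.2],[0,0,0]]]';python3 -m handwheel '[[[0,0,0.1],[0,0,0]],[[0,0,0.2],[0,0,0]],[[0,0,0.2],[0,0,0]]]'
```

```text
t: 23.35
tool_pos: [0.4491, -0.2296, 0.0274]
tool_rot: [-3.073, -0.653, 0.0]
contact_force: [-2.2, 1.1, 4.2]
opening: 0.0231
grip_force: 30.6
t: 23.72
tool_pos: [0.4493, -0.2296, 0.0273]
tool_rot: [-3.072, -0.653, 0.001]
contact_force: [-7.3, 6.6, 17.9]
opening: 0.0235
grip_force: 32.2
```

```bash
python3 -m handwheel '[[[0,0,-0.3],[0,0,0]],[[0,0,-0.3],[0,0,0]],[[0,0,-0.3],[0,0,0]]]'; python3 -m handwheel '[[[0,0,0],[0,0,0]],[[0,0,0],[0,0,0]],[[0,0,0],[0,0,0]],[[0,0,0],[0,0,0]],[[0,0,0],[0,0,0]]]' -0.35; python3 -m handwheel '[[[0,0,-2],[0,0,0]],[[0,0,-7],[0,0,0]],[[0,0,-13],[0,0,0]],[[0,0,-13],[0,0,0]],[[0,0,-13],[0,0,0]]]' ; python3 go.py .421,.157,.16
python3 - <<'E'
from h import *
im=ctrl.get_image("side");B=cv2.resize(im[60:260,210:310],None,fx=3,fy=3,interpolation=cv2.INTER_CUBIC)
cv2.imwrite("pics/s9.png",B)
E
```

```text
t: 24.1
tool_pos: [0.4489, -0.2295, 0.0274]
tool_rot: [-3.073, -0.653, 0.0]
contact_force: [0.0, 0.3, 0.2]
opening: 0.0231
grip_force: 30.1
t: 24.72
tool_pos: [0.4489, -0.2295, 0.0276]
tool_rot: [-3.073, -0.653, 0.0]
contact_force: [-0.2, 0.3, 0.0]
opening: 0.0576
grip_force: 0.0
t: 25.35
tool_pos: [0.4488, -0.2294, 0.1575]
tool_rot: [3.073, 0.653, 0.0]
contact_force: [0.1, -0.3, -0.8]
opening: 0.0574
grip_force: 0.0
25.35 [ 0.4488 -0.2294  0.1575] [0.914 0.407 0.   ] 0.0574 0.0
.421,.157,.16 [ 13.17 -36.43  -0.26]
```

View pics/s9.png

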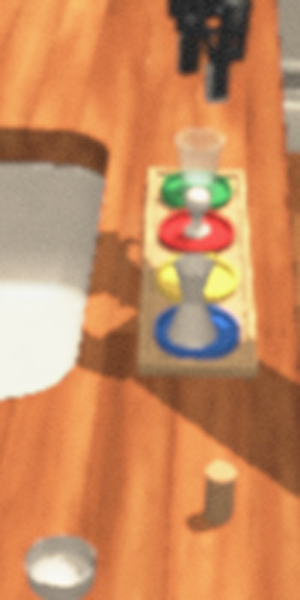

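The stopper stands in the red well at (197,213). The cork is last.

```bash
python3 -m handwheel '[[[13.2,-36.4,0],[0,0,0]],[[13.2,-36.4,0],[0,0,0]],[[13.2,-36.4,0],[0,0,0]],[[13.2,-36.4,0],[0,0,0]],[[13.2,-36.4,0],[0,0,0]]]'; python3 -m handwheel '[[[2.6,-7,0],[0,0,0]],[[2.6,-7,0],[0,0,0]],[[2.6,-7,0],[0,0,0]],[[2.6,-7,0],[0,0,0]],[[2.6,-7,0],[0,0,0]]]' >/dev/null; python3 go.py .421,.157,.16 .421,.157,.012
```

```text
t: 26.02
tool_pos: [0.4251, 0.084, 0.1555]
tool_rot: [-3.073, -0.652, 0.005]
contact_force: [0.6, -0.0, -0.1]
opening: 0.0573
grip_force: 0.0
26.65 [0.4223 0.1554 0.1573] [ 0.915  0.404 -0.001] 0.0579 0.0
.421,.157,.16 [-0.05 -0.2  -0.27]
.421,.157,.012 [-0.05 -0.2  14.53]
```

```bash
python3 -m handwheel '[[[-0.1,-0.2,4],[0,0,0]],[[-0.1,-0.2,8],[0,0,0]],[[-0.1,-0.2,12],[0,0,0]],[[-0.1,-0.2,14.6],[0,0,0]],[[-0.1,-0.2,14.6],[0,0,0]]]'; python3 -m handwheel '[[[0,0,0],[0,0,0]],[[0,0,0],[0,0,0]],[[0,0,0],[0,0,0]],[[0,0,0],[0,0,0]],[[0,0,0],[0,0,0]]]' 1 25;  python3 -m handwheel '[[[0,0,-4],[0,0,0]],[[0,0,-10],[0,0,0]],[[0,0,-15],[0,0,0]],[[0,0,-15],[0,0,0]],[[0,0,-15],[0,0,0]]]'; python3 go.py .446,-.144,.15
```

```text
t: 27.28
tool_pos: [0.4185, 0.1569, 0.0095]
tool_rot: [-3.074, -0.65, 0.008]
contact_force: [-0.5, -0.1, -0.1]
opening: 0.0572
grip_force: 0.0
t: 27.9
tool_pos: [0.422, 0.1583, 0.0134]
tool_rot: [3.072, 0.653, 0.005]
contact_force: [-0.3, -2.1, 6.6]
opening: 0.0222
grip_force: 24.8
t: 28.52
tool_pos: [0.42, 0.1582, 0.1613]
tool_rot: [-3.073, -0.653, 0.0]
contact_force: [-1.0, 0.3, -0.8]
opening: 0.022
grip_force: 24.6
28.52 [0.42   0.1582 0.1613] [ 0.914  0.407 -0.   ] 0.022 24.6
.446,-.144,.15 [-9.92 28.66  1.12]
```

```bash
python3 -m handwheel '[[[-9.9,28.6,0],[0,0,0]],[[-9.9,28.6,0],[0,0,0]],[[-9.9,28.6,0],[0,0,0]],[[-9.9,28.6,0],[0,0,0]],[[-9.9,28.6,0],[0,0,0]]]'; python3 -m handwheel '[[[0,0,0],[0,0,0]],[[0,0,0],[0,0,0]],[[0,0,0],[0,0,0]]]'; python3 go.py .446,-.144,.028
```

```text
t: 29.15
tool_pos: [0.4448, -0.145, 0.1592]
tool_rot: [-3.071, -0.651, 0.004]
contact_force: [0.8, 0.4, 0.4]
opening: 0.0222
grip_force: 24.7
t: 29.52
tool_pos: [0.4457, -0.142, 0.1606]
tool_rot: [-3.071, -0.656, 0.002]
contact_force: [-1.0, -0.3, 0.2]
opening: 0.0219
grip_force: 24.8
29.52 [ 0.4457 -0.142   0.1606] [ 0.913  0.408 -0.001] 0.0219 24.8
.446,-.144,.028 [-0.05  0.22 13.26]
```

```bash
python3 -m handwheel '[[[0,0.2,4],[0,0,0]],[[0,0.2,9],[0,0,0]],[[0,0.2,12],[0,0,0]],[[0,0.2,13.2],[0,0,0]],[[0,0.2,13.2],[0,0,0]]]'; python3 -m handwheel '[[[0,0,0.1],[0,0,0]],[[0,0,0.2],[0,0,0]],[[0,0,0.2],[0,0,0]]]';python3 -m handwheel '[[[0,0,0.1],[0,0,0]],[[0,0,0.2],[0,0,0]],[[0,0,0.2],[0,0,0]]]';python3 -m handwheel '[[[0,0,0.1],[0,0,0]],[[0,0,0.2],[0,0,0]],[[0,0,0.2],[0,0,0]]]'
```

```text
t: 30.15
tool_pos: [0.4469, -0.1444, 0.0293]
tool_rot: [-3.072, -0.655, 0.001]
contact_force: [0.5, 0.0, 0.0]
opening: 0.0219
grip_force: 24.8
t: 30.52
tool_pos: [0.4475, -0.1455, 0.0284]
tool_rot: [3.072, 0.653, 0.002]
contact_force: [0.4, -0.3, -0.1]
opening: 0.0224
grip_force: 24.8
t: 30.9
tool_pos: [0.4469, -0.1451, 0.0254]
tool_rot: [-3.073, -0.653, 0.0]
contact_force: [-1.2, 0.2, -1.4]
opening: 0.0224
grip_force: 24.8
t: 31.28
tool_pos: [0.4471, -0.1453, 0.0244]
tool_rot: [-3.073, -0.653, 0.001]
contact_force: [-3.5, 1.3, 6.0]
opening: 0.0221
grip_force: 25.3
```

The cork touches the floor at the predicted height. I release, retract and move aside.

```bash
python3 -m handwheel '[[[0,0,-0.1],[0,0,0]],[[0,0,-0.1],[0,0,0]],[[0,0,-0.1],[0,0,0]]]'; python3 -m handwheel '[[[0,0,0],[0,0,0]],[[0,0,0],[0,0,0]],[[0,0,0],[0,0,0]],[[0,0,0],[0,0,0]],[[0,0,0],[0,0,0]]]' -0.35; python3 -m handwheel '[[[0,0,-2],[0,0,0]],[[0,0,-7],[0,0,0]],[[0,0,-13],[0,0,0]],[[0,0,-17],[0,0,0]],[[0,0,-17],[0,0,0]]]' ; python3 -m handwheel '[[[-14,31,0],[0,0,0]],[[-14,31,0],[0,0,0]],[[-14,31,0],[0,0,0]],[[-14,31,0],[0,0,0]],[[-14,31,0],[0,0,0]]]'; python3 -m handwheel '[[[0,0,0],[0,0,0]],[[0,0,0],[0,0,0]],[[0,0,0],[0,0,0]]]'
python3 - <<'E'
from h import *
a=ctrl.get_image("side")[70:350,200:310];b=ctrl.get_image("top")[150:430,130:400]
for n,c in(("side",a),("top",b)):
    for x,y in((.4435,-.06),(.446,-.144),(.448,-.228),(.45,-.311)):
        u=proj(n,(x,y,.011))-([200,70] if n=="side" else [130,150]);c[int(round(u[1])),int(round(u[0]))]=(255,0,255)
b=np.vstack([b,np.zeros((280-b.shape[0],270,3),np.uint8)])
cv2.imwrite("pics/s10.png",cv2.resize(np.hstack([a,b]),None,fx=2.1,fy=2.1,interpolation=cv2.INTER_CUBIC))
E
```

```text
t: 31.65
tool_pos: [0.447, -0.1452, 0.0245]
tool_rot: [-3.073, -0.653, 0.0]
contact_force: [-0.2, 0.3, -0.7]
opening: 0.022
grip_force: 24.7
t: 32.28
tool_pos: [0.447, -0.1452, 0.0246]
tool_rot: [-3.073, -0.653, 0.0]
contact_force: [1.0, -0.4, 0.6]
opening: 0.0577
grip_force: 0.0
t: 32.9
tool_pos: [0.4493, -0.1463, 0.1994]
tool_rot: [3.068, 0.652, 0.011]
contact_force: [0.6, -0.6, -1.1]
opening: 0.0575
grip_force: 0.0
t: 33.52
tool_pos: [0.4445, -0.4591, 0.1923]
tool_rot: [-3.07, -0.652, 0.002]
contact_force: [0.9, -0.0, 1.0]
opening: 0.0577
grip_force: 0.0
t: 33.9
tool_pos: [0.4454, -0.4562, 0.194]
tool_rot: [-3.071, -0.655, 0.0]
contact_force: [-0.4, 0.0, 0.3]
opening: 0.0575
grip_force: 0.0
```

View pics/s10.png

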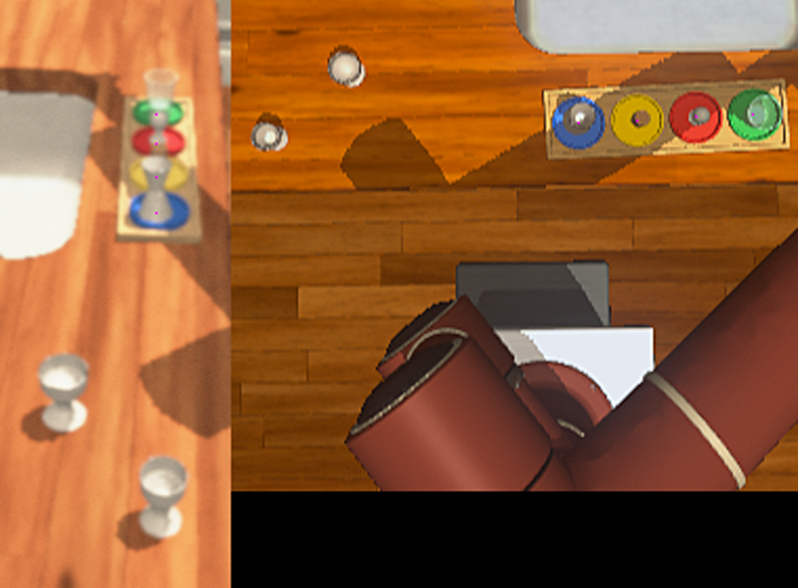

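All four items stand in their wells (top crop: jigger (577,118), cork (639,118), stopper (700,116), glass (760,112)). Both egg cups stand where they were, so I hand the job in.

```bash
python3 -c "
from station import ctrl
print(ctrl.finish_job())"
```

```text
the job is handed in; nothing more can be done
None
```

I handed the job in after about 34 s of the 93 s allowed: in the last pictures the jigger stands in blue, the stopper in red, the shot glass in green and the cork in yellow, with both egg cups where they stood; the hand-in returned no verdict.

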